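Press a punch mark through a marking jig

TASK

Take the steel marking punch out of its wooden stand, put its point down through the hole in the marking jig's guide plate and, keeping it upright, press it on the aluminium tag underneath with a steady push of about 14 newtons for one second, never more than 24, and without forcing it hard against the guide plate. Lift it straight out without dragging it and stand it back upright in its wooden stand, fully down, leaving the tray, the screwdriver, the wrench and the plug where they are.

Things in the scene. Friction and masses are not known exactly. Their poses are not given: they have to be found in the camera images.
- punch: Steel marking punch, 150 to 290 g, 105 mm long, upright, point down. Origin at the point, z up its axis. From the point: cone 6 mm high, 3 to 10 mm diameter; shank 10 mm diameter to z = 50 mm; collar 26 mm diameter, z = 50 to 56; square grip 20 x 20 mm (faces along its x and y), z = 56 to 102; low cap to 105.
- stand: Wooden stand, a block 70 x 70 x 58 mm screwed to the bench. Origin at the centre of its underside, z up. The punch hangs in its middle hole with the collar resting on the top face; its point is then 8 mm above the stand's underside.
- stand_hole (a point): Centre of the mouth of the stand's vertical through hole, on its top face 58 mm above the bench: 14 mm diameter with a 4 mm chamfer.
- jig: Marking jig screwed to the bench: grey base 130 x 120 x 16 mm, two side blocks, and an aluminium tag strip 125 x 28 x 3 mm along the jig's x, under the guide plate, sticking out at both ends. Origin: centre of the underside, z up. The tag is sprung: it begins to sink at about 2.5 N, then gives 5 N per mm, up to 8 mm (14 N at about 2.3 mm).
- guide: Steel guide plate fixed on the jig, 70 (jig x) x 115 (jig y) x 12 mm. Origin and axes coincide with the jig's (on the bench, under the hole); the plate spans 52 to 64 mm above the bench.
- guide_hole (a point): Centre of the mouth of the guide plate's vertical round through hole, on its upper face 64 mm above the bench: 12 mm diameter with a 4 mm chamfer. The tag's height is set by a screw and not measured: its upper face lies anywhere from 16 to 34 mm below this point, to be found by feel.
- tray: Bystander: open orange tray 100 x 120 x 35 mm with rivets; origin at the centre of its underside.
- screwdriver: Bystander: screwdriver with a red handle lying on the bench along its x, origin under its middle.
- wrench: Bystander: steel wrench lying on the bench along its x, origin under its middle.
- plug: Bystander: black round plug standing on the bench, 36 mm diameter, 55 mm high; origin at the centre of its underside.

How it is judged:
By the outcome, as a careful person would: the job done as asked, in the order asked, and still so for the second after the job is handed in, with the robot touching nothing.
It also fails if it takes over 67 s, if anything falls off the work surface, if the arm or the gripper's body presses on something with over 40 N, if the wrist force passes 120 N, or if a joint passes its speed limit or range.

ROBOT

A 6-joint arm with a two-finger parallel gripper is mounted at the origin on the work surface. World frame = base frame: x ahead of the robot, y to its left, z up, the work surface at z = 0. Lengths are in mm, angles in rad, forces in N, time in s.
With the tool pointing down it reaches from about 325 to 925 mm from the base axis. Payload 3.1 kg.
Tool frame: the origin (TCP) lies midway between the tips of the shut fingers; the grasp point (between the pads) lies 19 mm behind it; x points along the fingers, z is the direction in which the jaws open and shut, and the axes are right-handed (so a half turn about x gives the same grasp; the last joint's range is limited). The gripper opens to 85 mm and grips with 20 to 120 N. Pads are 22 mm wide; open, the fingers measure 114 mm over their backs; the gripper's body (76 mm by 85 mm) begins 54 mm behind the grasp point. The pads swing forward as they close: fully open they stand 13 mm farther back than shut.
Start: joints at [-1.46, 0.217, 1.613, -0, 1.311, -0.112], TCP at [138.121, -609.559, 231.3] pointing down, gripper open.
Joint ranges: [-2.75, 2.75], [-0.78, 2.1], [0.31, 2.55], [-1.13, 4.27], [0.13, 2.63], [-2.58, 2.58]. Speed limits (rad/s): [2.79, 2.79, 3.14, 3.14, 3.14, 3.14].

INTERFACE

Orientations are given as a unit quaternion [w, x, y, z].
In Python, from workcell import goto, move_l, goto_joints, gripper_to, wait, ik, read_state, read_camera, MotionError, job_done gives the robot as it stands. The module is installed in compiled form; this text tells all that it offers. Calls block until the motion is done:
- goto(position, orientation): joint-space move of the TCP to a pose.
- move_l(position, attitude=None, speed=150, until_force=None): straight line of the TCP; attitude=None keeps the orientation; speed is the mean speed in mm/s. With until_force (N) it stops when the force on the tool has changed by that much, and returns True; else False.
- goto_joints(angles): joint-space move.
- gripper_to(opening, grip_force=None): finger opening in mm; grip_force is the grip in N (None keeps the last); returns when the fingers have stopped.
- wait(seconds).
- ik(position, orientation): joint angles nearest the present ones, or None.
- read_state(): the state.
- read_camera(name): name is "side" or "top"; returns a dict with "image" (420x560x3 uint8, red, green, blue), "intrinsics" (3x3 intrinsics, pixels), "world_from_camera" (4x4, takes a point from camera to world coordinates). Camera axes: x right, y down, z forward; pixel columns grow to the right and rows downward; lengths in mm; the calibration is good to about 2 mm. A picture is of the moment at which its call begins. There is no depth.
A pose or a line that the arm cannot do raises MotionError and nothing moves.
- job_done(): hands the job in, once; it reports no verdict.
The state is a dict: "clock": time; "joints": joint angles; "qd": joint speeds; "joint_torque": joint torques, N m; "eef_pos": TCP position; "ee_rot": TCP orientation; "ft_force": force on the tool from outside, world axes, zero at the start; "torque": the same for the moment, N m; "finger_gap": finger opening in mm.
Only numpy, scipy, OpenCV 4.12 (cv2) and the standard library are available. Lean on these libraries where they do the work, as an engineer would, in place of code of your own. Each camera call takes 0.05 s, during which the arm holds its last target.

## Working session

There is one attempt and no reset: what is moved stays moved. The work goes in short steps, each a Python script; the robot and the scene stay as the last script left them, time stands still between calls to the robot, and variables do not carry over. Pictures are saved under pics/ and viewed, and the job is handed in when it is done.

```bash
mkdir -p pics
cat > h.py <<'E'
import numpy as np,cv2
from workcell import *
def snap(n,f):
    c=read_camera(n); cv2.imwrite(f'pics/{f}.png',c['image'][:,:,::-1]); np.savez(f'pics/{f}.npz',**{k:np.array(v) for k,v in c.items()}); return c
def load(f): return dict(np.load(f'pics/{f}.npz'))
def onz(c,uv,z):
    T=np.array(c['world_from_camera']);K=np.array(c['intrinsics'])
    d=T[:3,:3]@np.linalg.solve(K,[uv[0],uv[1],1.]);o=T[:3,3]
    return o+d*(z-o[2])/d[2]
def proj(c,p):
    T=np.array(c['world_from_camera']);K=np.array(c['intrinsics'])
    q=K@(T[:3,:3].T@(np.array(p)-T[:3,3]));return q[:2]/q[2]
E
python3 - <<'E'
from h import *
for n in('top','side'):
    c=snap(n,n+'0');print(np.round(c['intrinsics'],1).tolist(),np.round(c['world_from_camera'],3).tolist())
s=read_state();print(s)
E
```

```text
[[535.7, 0.0, 284.8], [0.0, 535.7, 211.2], [0.0, 0.0, 1.0]] [[0.008, -0.997, 0.079, 532.171], [-1.0, -0.008, 0.002, -20.245], [-0.002, -0.079, -0.997, 1377.105], [0.0, 0.0, 0.0, 1.0]]
[[501.4, 0.0, 274.4], [0.0, 501.4, 212.3], [0.0, 0.0, 1.0]] [[0.902, -0.321, 0.288, 280.738], [-0.431, -0.651, 0.624, -753.968], [-0.013, -0.687, -0.726, 930.728], [0.0, 0.0, 0.0, 1.0]]
{'clock': 0.1, 'joints': array([-1.46019951e+00,  2.17694946e-01,  1.61477751e+00,  2.06189630e-05,
        1.31131955e+00, -1.12217083e-01]), 'qd': array([ 0.00046371, -0.00184377, -0.00181794, -0.00114003, -0.00022128,
       -0.00057171]), 'joint_torque': array([-6.45599284e-04, -3.98075473e+01, -3.04969490e+01, -1.91149479e-04,
        4.20747878e-03,  2.05707664e-06]), 'eef_pos': array([ 138.04438411, -608.80684238,  230.08678851]), 'ee_rot': array([ 0.55194274,  0.44186847,  0.55303155, -0.44075795]), 'ft_force': array([-0.88923196, -0.01880903,  0.83338488]), 'torque': array([ 0.02625149, -0.04849874,  0.00952103]), 'finger_gap': 85.35006661679522}
```

View pics/top0.png

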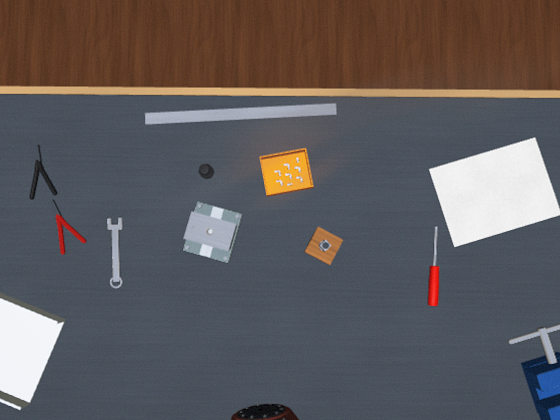

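View pics/side0.png

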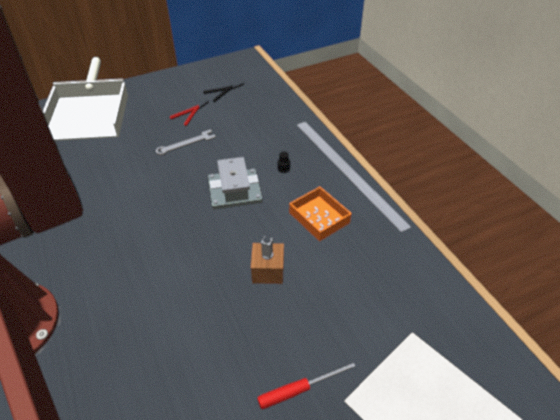

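Top view: jig with its guide hole near (210,231), stand and punch near (324,245), tray (287,172), plug (206,171), wrench (115,253), screwdriver (433,270). Side view: guide hole near (235,174), punch (267,248). I'll zoom in on these.

Run:
```python
from h import *
def crop(f,x,y,w,h,s):
    i=cv2.imread(f'pics/{f}.png')[y:y+h,x:x+w]; return cv2.resize(i,(w*s,h*s),interpolation=cv2.INTER_CUBIC)
a=crop('top0',175,195,75,75,5);b=crop('top0',290,210,75,75,5)
c=crop('side0',195,145,75,75,5);d=crop('side0',230,220,75,75,5)
cv2.imwrite('pics/z0.png',np.vstack([np.hstack([a,b]),np.hstack([c,d])])[:, :])
im=cv2.imread('pics/z0.png');cv2.imwrite('pics/z0.png',cv2.resize(im,(600,600)))
```

```text
(no output)
```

View pics/z0.png

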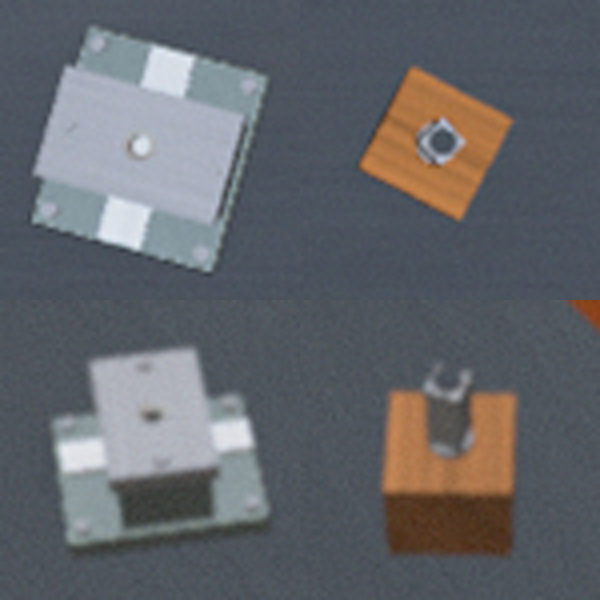

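Run:
```python
from h import *
for f in('top0','side0'):
    c=load(f);im=c['image'];hsv=cv2.cvtColor(im,cv2.COLOR_RGB2HSV)
    x,y=(290,210) if f=='top0' else (230,220)
    m=cv2.inRange(hsv,(5,110,90),(20,255,255))
    if f=='side0': m=cv2.inRange(hsv,(5,110,135),(20,255,255))
    r=np.zeros_like(m);r[y:y+75,x:x+75]=m[y:y+75,x:x+75]
    k=max(cv2.findContours(r,cv2.RETR_EXTERNAL,cv2.CHAIN_APPROX_NONE)[0],key=cv2.contourArea)
    P=np.float32([onz(c,p[0],58)[:2] for p in k]);R=cv2.minAreaRect(P);print(f,'stand',R)
    # guide hole / plate
    x,y=(175,195) if f=='top0' else (195,145)
    print(proj(c,[c0 for c0 in onz(c,(210,231.5),64)]) )
c=load('top0');im=c['image'].astype(int)
sub=im[222:242,200:222].sum(2)//3
print(sub)
sub=load('side0')['image'].astype(int)[164:184,222:246].sum(2)//3
print(sub)
```

```text
top0 stand ((552.9256591796875, -112.15593719482422), (70.20833587646484, 70.67062377929688), 62.48093795776367)
[210.  231.5]
side0 stand ((555.50927734375, -114.78567504882812), (69.05302429199219, 69.35368347167969), 61.4463005065918)
[210.  231.5]
[[179 177 177 179 179 178 179 177 180 178 180 183 179 180 183 182 181 185
  183 181 180 180]
 [180 180 177 180 178 178 180 180 178 179 180 180 180 181 180 182 182 183
  182 179 181 183]
 [179 181 181 179 179 180 181 180 177 178 179 178 178 178 179 179 181 181
  179 182 181 180]
 [179 176 181 180 179 180 181 182 180 180 179 180 179 181 178 176 180 177
  179 181 180 181]
 [177 179 180 180 179 181 181 181 176 180 179 179 180 178 179 179 178 176
  177 179 178 178]
 [179 178 182 179 179 179 180 179 180 179 178 178 180 182 180 179 182 180
  179 178 180 178]
 [178 178 179 179 182 182 181 178 165 172 184 184 180 180 180 179 181 182
  180 179 181 180]
 [181 178 176 179 178 181 175 167 151 177 208 206 182 180 180 180 178 183
  180 179 180 178]
 [176 181 178 180 184 179 169 140 182 220 222 223 195 175 178 180 179 179
  180 177 179 181]
 [178 178 1
[... 2333 characters left out ...]
84 182 184 182 181 183 182 184 185 179 182 186 182 180 183 183 182
  182 181 183 184 184 184]
 [179 176 186 184 183 180 179 178 182 178 184 182 181 178 185 181 182 179
  177 178 180 181 182 182]
 [177 182 186 184 182 183 182 182 181 182 182 184 186 184 181 184 184 184
  184 182 181 179 181 183]
 [182 180 185 184 179 180 181 180 181 185 181 184 179 180 184 185 181 181
  184 179 183 185 181 181]
 [179 183 184 186 183 179 182 182 182 182 181 180 180 182 183 180 181 182
  182 178 179 182 181 184]
 [177 179 183 185 186 180 179 179 180 180 183 183 185 182 182 183 184 184
  180 182 181 179 185 182]
 [182 181 183 183 184 181 184 179 184 183 182 180 182 179 184 177 181 180
  181 180 177 178 184 182]]
```

Run:
```python
from h import *
C={f:load(f) for f in('top0','side0')}
for f,(x,y) in {'top0':(175,195),'side0':(195,145)}.items():
    c=C[f];im=c['image'];g=cv2.GaussianBlur(im,(3,3),0).astype(int)
    m=((g.mean(2)>160)&(g.mean(2)<205)&(g[:,:,0]-g[:,:,1]>-6)).astype(np.uint8)*255
    r=np.zeros_like(m);r[y:y+75,x:x+75]=m[y:y+75,x:x+75]
    r=cv2.morphologyEx(r,cv2.MORPH_OPEN,np.ones((7,7),np.uint8))
    k=max(cv2.findContours(r,cv2.RETR_EXTERNAL,cv2.CHAIN_APPROX_NONE)[0],key=cv2.contourArea)
    P=np.float32([onz(c,p[0],64)[:2] for p in k]);print(f,'plate',cv2.minAreaRect(P))
    o=im.copy();cv2.drawContours(o,[k],-1,(255,0,0),1);cv2.imwrite(f'pics/m_{f}.png',cv2.resize(o[y:y+75,x:x+75,::-1],(375,375),interpolation=0))
print('hole',onz(C['top0'],(209.5,231.2),64),onz(C['side0'],(232.5,173.5),64))
print('cap top',onz(C['top0'],(325.2,245.2),104),'stand c',onz(C['top0'],(324.3,245.5),58))
a=np.hstack([cv2.imread(f'pics/m_{f}.png') for f in C]);cv2.imwrite('pics/m1.png',a)
```

```text
Traceback (most recent call last):
ValueError: max() iterable argument is empty
```

```bash
cat > pl.py <<'E'
from h import *
C={f:load(f) for f in('top0','side0')}
for f,p in {'top0':[(200,225),(205,199),(197,206)],'side0':[(230,168),(213,182),(209,183)]}.items():
    print(f,[C[f]['image'][v,u].tolist() for u,v in p])
for f,(x,y) in {'top0':(175,195),'side0':(195,145)}.items():
    c=C[f];im=c['image'];g=cv2.GaussianBlur(im,(3,3),0).astype(int)
    ref=im[225,200].astype(int) if f=='top0' else im[168,230].astype(int)
    m=(np.abs(g-ref).max(2)<16).astype(np.uint8)*255
    r=np.zeros_like(m);r[y:y+75,x:x+75]=m[y:y+75,x:x+75]
    r=cv2.morphologyEx(r,cv2.MORPH_OPEN,np.ones((5,5),np.uint8))
    k=max(cv2.findContours(r,cv2.RETR_EXTERNAL,cv2.CHAIN_APPROX_NONE)[0],key=cv2.contourArea)
    P=np.float32([onz(c,p[0],64)[:2] for p in k]);print(f,'plate',cv2.minAreaRect(P))
    o=im.copy();cv2.drawContours(o,[k],-1,(255,0,0),1);cv2.imwrite(f'pics/m_{f}.png',cv2.resize(o[y:y+75,x:x+75,::-1],(375,375),interpolation=0))
print('hole',onz(C['top0'],(209.5,231.2),64),onz(C['side0'],(232.5,173.5),64))
print('cap top',onz(C['top0'],(325.2,245.2),104))
a=np.hstack([cv2.imread(f'pics/m_{f}.png') for f in C]);cv2.imwrite('pics/m1.png',a)
E
python3 pl.py
```

```text
top0 [[171, 176, 191], [80, 88, 100], [142, 156, 165]]
side0 [[176, 183, 189], [226, 228, 233], [156, 166, 166]]
top0 plate ((586.810302734375, 167.33509826660156), (110.53348541259766, 69.63090515136719), 75.01846313476562)
side0 plate ((590.5497436523438, 165.3379669189453), (106.215087890625, 67.80526733398438), 71.88822937011719)
hole [585.21614901 167.22497433  64.        ] [587.07367551 162.86761519  64.        ]
cap top [ 552.61228881 -113.58451536  104.        ]
```

View pics/m1.png

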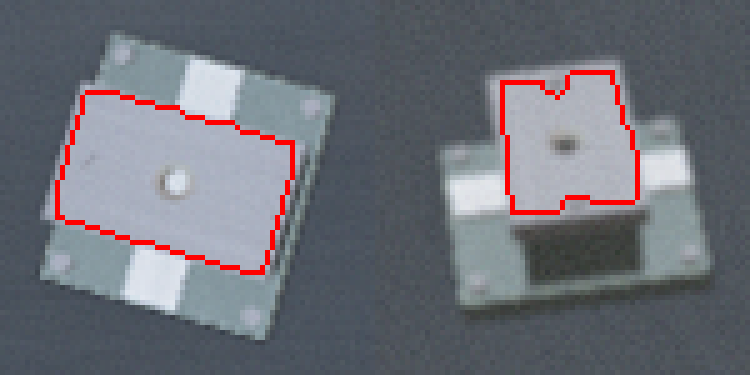

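Run:
```python
from h import *
a=load('top0')['image'][235:256,314:336,::-1];b=load('side0')['image'][232:264,252:284,::-1]
cv2.imwrite('pics/z2.png',np.hstack([cv2.resize(x,(396,396),interpolation=cv2.INTER_CUBIC) for x in(a[:,:21],b)]))
```

```text
(no output)
```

View pics/z2.png

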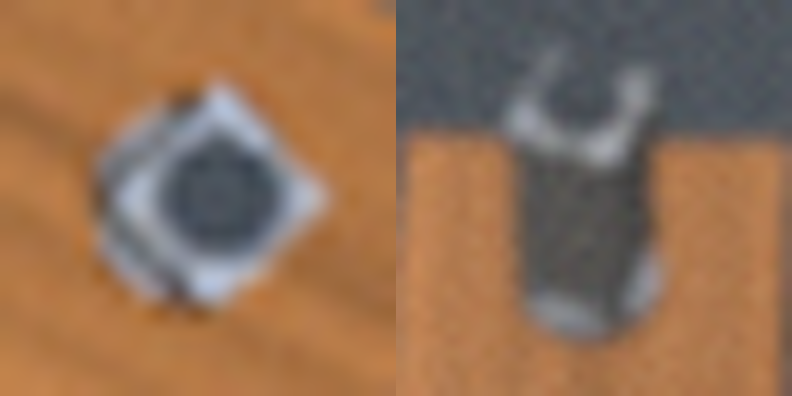

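```bash
cat >> h.py <<'E'
from scipy.spatial.transform import Rotation as Ro
def quat(phi):
    z=np.array([np.cos(phi),np.sin(phi),0]);x=np.array([0,0,-1.]);y=np.cross(z,x)
    q=Ro.from_matrix(np.c_[x,y,z]).as_quat();return [q[3],q[0],q[1],q[2]]
E
python3 - <<'E'
from h import *
c=load('top0')
k=[onz(c,(a/18.86-.5+314,b/18.86-.5+235),110)[:2] for a,b in((218,78),(330,200),(212,305),(115,195))]
k=np.array(k);print(k.round(1),k.mean(0));
for i in range(4):
    d=k[(i+1)%4]-k[i];print(np.degrees(np.arctan2(d[1],d[0])),np.hypot(*d))
for f,u,v in(('top0',325.1,244.84),):print(onz(c,(u,v),113))
s=load('side0');print('side cap',onz(s,((582-396)/12.375-.5+252,100/12.375-.5+232),113))
s=read_state();R=Ro.from_quat(np.roll(s['ee_rot'],-1)).as_matrix();print(R.round(2).tolist())
for d in(45,-45,135,-135):
  for p in([554,-113.5,200],[586,165,150]):
    q=ik(p,quat(np.radians(d)));print(d,p,None if q is None else np.round(q,2))
E
```

```text
[[ 568.  -112.8]
 [ 552.9 -126.8]
 [ 539.6 -112.1]
 [ 553.3  -99.9]] [ 553.43252375 -112.90320571]
-137.14296043257588 20.65569436688643
131.909401224017 19.801529785852473
41.75678687994432 18.27489373230779
-41.10618429548067 19.55635754803058
[ 553.31208314 -112.68733063  113.        ]
side cap [ 555.38771233 -115.92645308  113.        ]
[[-0.0, 0.98, 0.22], [0.0, 0.22, -0.98], [-1.0, 0.0, -0.0]]
45 [554, -113.5, 200] [-0.33  0.12  1.79 -0.    1.24 -1.11]
45 [586, 165, 150] [ 0.16  0.26  1.72 -0.    1.16 -0.63]
-45 [554, -113.5, 200] [-0.33  0.12  1.79 -0.    1.24  0.46]
-45 [586, 165, 150] [ 0.16  0.26  1.72 -0.    1.16  0.94]
135 [554, -113.5, 200] None
135 [586, 165, 150] [ 0.16  0.26  1.72 -0.    1.16 -2.2 ]
-135 [554, -113.5, 200] [-0.33  0.12  1.79 -0.    1.24  2.03]
-135 [586, 165, 150] [ 0.16  0.26  1.72 -0.    1.16  2.52]
```

Run:
```python
from h import *
q=quat(np.radians(-46))
gripper_to(55,20)
goto([554.3,-114,180],q)
move_l([554.3,-114,130],speed=150)
snap('top','top1');snap('side','side1')
s=read_state();print(s['clock'],s['eef_pos'],s['ft_force'],s['finger_gap'])
i=np.hstack([cv2.resize(load(f)['image'][y:y+100,x:x+100,::-1],(400,400)) for f,x,y in(('top1',275,195),('side1',217,190))]);cv2.imwrite('pics/z3.png',i)
```

```text
3.4083 [ 555.34343715 -114.58808805  131.3470943 ] [ 0.03578218 -0.03756502 -0.39172232] 54.969285037482535
```

View pics/z3.png

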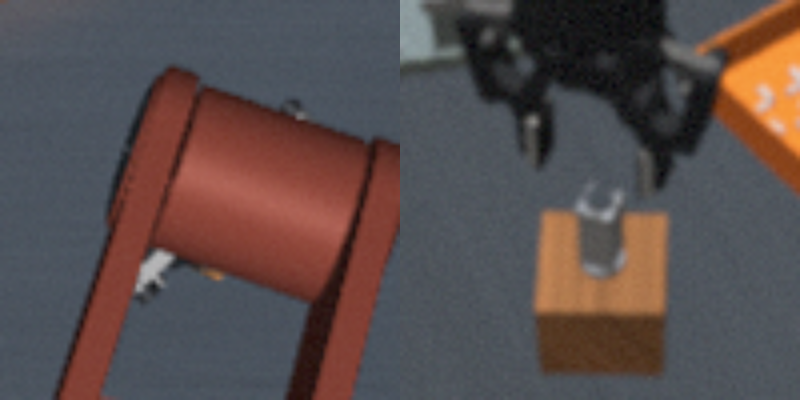

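The gripper straddles the punch in the side view, with fingers around (352,225) and (380,233) and the punch between. The top view is blocked by the arm. I'll descend and grip.

Run:
```python
from h import *
def st(t):
    s=read_state();print(t,round(s['clock'],2),s['eef_pos'].round(2),s['ft_force'].round(2),s['torque'].round(2),round(s['finger_gap'],2))
st('a');move_l([554.3,-114,70],speed=80);wait(.3);st('b')
gripper_to(15,20);st('c');wait(.3);st('d')
R=Ro.from_quat(np.roll(read_state()['ee_rot'],-1)).as_matrix();print(R.round(4))
snap('side','side2');cv2.imwrite('pics/z4.png',cv2.resize(load('side2')['image'][190:290,217:317,::-1],(500,500)))
```

```text
a 3.41 [ 555.34 -114.59  131.35] [ 0.04 -0.04 -0.39] [0.   0.01 0.  ] 54.97
b 4.61 [ 554.69 -114.14   70.58] [ 0.35 -0.41 -0.58] [-0.06  0.02  0.07] 55.12
c 5.01 [ 554.54 -114.13   70.21] [0.15 0.53 0.74] [-0.06 -0.08 -0.02] 19.88
d 5.31 [ 554.54 -114.13   70.21] [-0.03 -0.85  1.13] [-0.05 -0.08 -0.05] 19.49
[[ 5.000e-04  7.193e-01  6.947e-01]
 [-2.000e-04  6.947e-01 -7.193e-01]
 [-1.000e+00  2.000e-04  5.000e-04]]
```

View pics/z4.png

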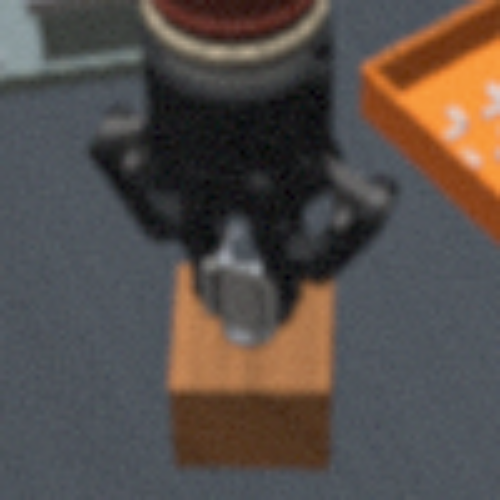

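```bash
cat >> h.py <<'E'
def st(t):
    s=read_state();print(t,round(s['clock'],2),s['eef_pos'].round(2),s['ft_force'].round(2),s['torque'].round(2),round(s['finger_gap'],2));return s
E
python3 - <<'E'
from h import *
gripper_to(15,90);st('g')
move_l([554.3,-114,165],speed=100);wait(.3);st('up')
snap('side','side3');cv2.imwrite('pics/z5.png',cv2.resize(load('side3')['image'][150:250,217:317,::-1],(600,600)))
E
```

```text
g 5.58 [ 554.68 -114.14   70.38] [ 0.91 -0.33  2.83] [-0.05 -0.06  0.01] 18.92
up 6.97 [ 554.01 -113.9   164.44] [ 0.18  0.45 -1.97] [-0.   -0.    0.03] 19.07
```

View pics/z5.png

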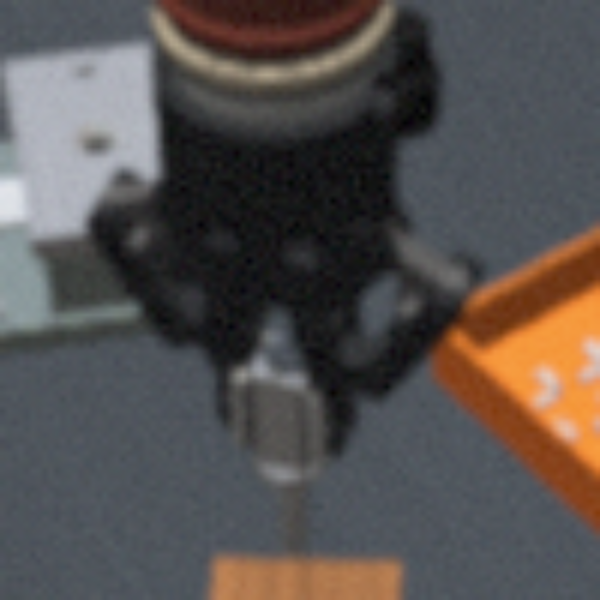

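Run:
```python
from h import *
move_l([586.4,165.2,165],speed=150);wait(.2);st('a')
move_l([586.4,165.2,141],speed=80);wait(.5);s=st('b')
c=snap('side','side4');p=proj(c,s['eef_pos']-[0,0,62.2]);print(p,proj(c,[586.4,165.2,64]))
cv2.imwrite('pics/z6.png',cv2.resize(c['image'][120:200,190:270,::-1],(600,600),interpolation=cv2.INTER_CUBIC))
```

```text
a 9.25 [586.43 164.74 165.01] [-0.59 -0.08 -1.96] [0.04 0.02 0.01] 18.78
b 10.2 [586.53 165.26 141.26] [-0.68 -0.19 -1.93] [ 0.    0.04 -0.04] 19.05
[231.51573836 168.61206534] [231.9144584  173.03191166]
```

View pics/z6.png

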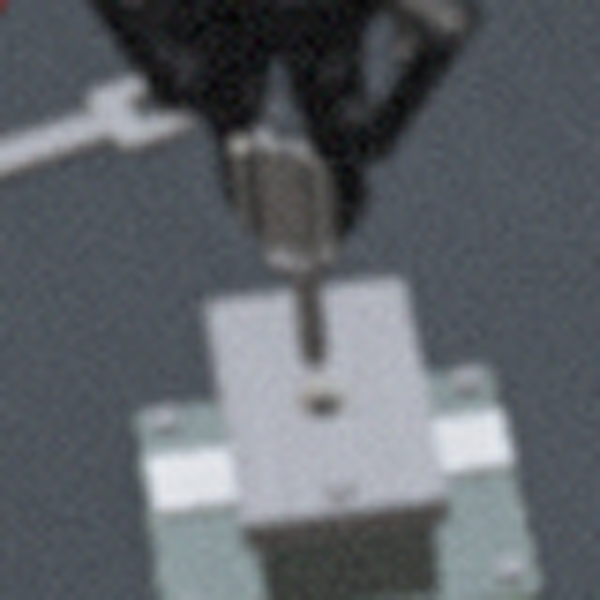

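Side view: the tip is at (231.6,167.8) and the hole at (232.3,173.1). My projections put them at (231.5,168.6) and (231.9,173.0), so they agree well. I'll enter slowly with force sensing.

Run:
```python
from h import *
x,y=586.4,164.8
move_l([x,y,132],speed=40);wait(.3);st('0')
for z in(124,118,112.5):
    hit=move_l([x,y,z],speed=15,until_force=2.5);s=st(hit)
    if hit:break
wait(.2);st('e')
```

```text
0 10.93 [586.6  164.84 132.24] [ 0.74 -0.59 -2.06] [-0.    0.02  0.03] 18.72
False 11.61 [586.41 164.81 123.96] [-0.79 -0.63 -1.73] [ 0.03 -0.02  0.  ] 18.88
False 12.16 [587.29 164.92 118.25] [ 3.78  1.26 -2.7 ] [ 0.08 -0.67  0.01] 19.05
True 12.6 [587.44 164.99 112.12] [ 1.9  -0.02 -1.  ] [ 0.04 -0.38  0.02] 19.07
e 12.8 [587.51 164.99 111.78] [ 1.14  0.81 -1.18] [ 0.12 -0.24  0.07] 18.94
```

Run:
```python
from h import *
def av(t,n=5):
    F=[];M=[]
    for _ in range(n): wait(.04);s=read_state();F.append(s['ft_force']);M.append(s['torque'])
    print(t,round(s['clock'],2),s['eef_pos'].round(2),np.mean(F,0).round(2),np.mean(M,0).round(3))
for x in(587.2,588.0,588.8):
    move_l([x,165,112.5],speed=20);av(x)
    if read_state()['ft_force'][0]<-2.5:break
```

```text
587.2 13.26 [587.25 164.99 112.38] [ 2.83  0.47 -3.25] [ 0.132 -0.629  0.015]
588.0 13.72 [587.55 164.97 112.38] [ 0.37  1.   -1.91] [ 0.11  -0.154  0.008]
588.8 14.18 [588.62 164.93 112.4 ] [ 0.31 -0.15 -2.37] [0.    0.008 0.007]
```

```bash
cat >> h.py <<'E'
def av(t,n=5):
    F=[];M=[]
    for _ in range(n): wait(.04);s=read_state();F.append(s['ft_force']);M.append(s['torque'])
    print(t,round(s['clock'],2),s['eef_pos'].round(2),np.mean(F,0).round(2),np.mean(M,0).round(3));return np.mean(F,0),np.mean(M,0)
E
python3 - <<'E'
from h import *
for y in(165.7,166.4,164.3,163.6):
    move_l([588.5,y,112.5],speed=20);av(y)
move_l([588.5,165,112.5],speed=20);av('m')
E
```

```text
165.7 14.63 [588.49 165.71 112.51] [-0.05  0.07 -2.18] [0.004 0.014 0.003]
166.4 15.09 [588.53 166.34 112.51] [ 0.15  0.03 -1.69] [-0.077 -0.014 -0.008]
164.3 15.56 [588.5  164.3  112.52] [-0.04 -0.1  -1.86] [-0.01   0.017 -0.01 ]
163.6 16.02 [588.45 164.02 112.5 ] [-0.39  2.35 -2.05] [0.467 0.022 0.014]
m 16.48 [588.51 164.74 112.49] [ 0.22 -0.43 -2.32] [0.001 0.003 0.008]
```

Run:
```python
from h import *
x,y=588.4,165.2
move_l([x,y,112.5],speed=20);b,_=av('base',8)
hit=move_l([x,y,88],speed=10,until_force=5);s=st(hit);b2,_=av('c',5)
```

```text
base 17.06 [588.4  165.18 112.5 ] [-0.11  0.12 -1.85] [-0.014  0.016  0.014]
True 18.68 [588.47 165.23  95.44] [-1.11  0.31  4.05] [-0.05  0.07  0.02] 18.94
c 18.88 [588.34 165.19  95.09] [-0.07 -0.28  4.62] [-0.009 -0.039  0.01 ]
```

Run:
```python
from h import *
x,y=588.4,165.2;W=1.9
z=read_state()['eef_pos'][2]-1.1
move_l([x,y,z],speed=5);f,_=av('1',4)
for i in range(4):
    e=14-(f[2]+W)
    if abs(e)<.5:break
    z-=np.clip(.75*e/5,-.5,.5);move_l([x,y,z],speed=5);f,_=av(i,4)
t=read_state()['clock']
for i in range(7): av('hold',4)
```

```text
1 19.48 [588.73 165.29  94.89] [-1.07 -0.39  6.09] [-0.049  0.233 -0.006]
0 19.9 [588.77 165.3   94.62] [-1.1   0.26  7.04] [-0.037  0.273  0.003]
1 20.32 [588.83 165.33  94.38] [-1.4  -0.33  8.45] [-0.052  0.391  0.003]
2 20.73 [588.87 165.36  94.1 ] [-2.24 -0.31  8.83] [-0.068  0.47   0.018]
3 21.15 [588.94 165.37  93.86] [-2.07 -0.72  9.77] [-0.09   0.528 -0.001]
hold 21.32 [588.93 165.36  93.87] [-2.37 -0.34  9.65] [-0.083  0.539  0.017]
hold 21.48 [588.91 165.36  93.83] [-2.08 -0.59 10.11] [-0.088  0.512  0.004]
hold 21.65 [588.93 165.36  93.84] [-2.26 -0.5   9.76] [-0.089  0.545  0.004]
hold 21.82 [588.93 165.35  93.84] [-1.8  -0.03  9.85] [-0.088  0.527  0.022]
hold 21.98 [588.95 165.36  93.84] [-2.3  -0.05  9.39] [-0.079  0.537 -0.022]
hold 22.15 [588.92 165.33  93.84] [-2.02 -0.42  9.9 ] [-0.087  0.536  0.006]
hold 22.32 [588.91 165.35  93.8 ] [-2.2  -0.23  9.23] [-0.106  0.531 -0.001]
```

Run:
```python
from h import *
W=1.9;x,y=587.7,165.1
# reconstruct last target z by feel: use commanded offset from joint-independent reading
z0=95.05-1.1-0  # approx; refine below
import sys
z=read_state()['eef_pos'][2]-1.2
move_l([x,y,z],speed=5);f,_=av('1',4)
for i in range(6):
    e=14-(f[2]+W)
    if abs(e)<.4:break
    z-=np.clip(.2*e,-.4,.4);move_l([x,y,z],speed=5);f,_=av(i,4)
print(z)
for i in range(8): av('hold',4)
```

```text
1 22.82 [588.63 165.27  94.24] [-1.18 -0.24  8.22] [-0.038  0.255  0.005]
0 23.23 [588.72 165.3   94.05] [-1.12  0.08  8.47] [-0.038  0.319  0.025]
1 23.65 [588.73 165.31  93.8 ] [-1.3  -0.15  9.86] [-0.078  0.382  0.006]
2 24.07 [588.76 165.31  93.6 ] [-1.96 -0.34 10.19] [-0.059  0.411  0.028]
3 24.48 [588.8  165.34  93.4 ] [-2.14 -0.2  10.86] [-0.081  0.487  0.025]
4 24.9 [588.81 165.36  93.27] [-2.17 -0.43 11.24] [-0.066  0.545 -0.003]
5 25.32 [588.86 165.33  93.2 ] [-2.21 -0.26 11.53] [-0.11   0.548  0.005]
90.59838378596619
hold 25.48 [588.83 165.34  93.18] [-2.28 -0.49 12.55] [-0.119  0.557 -0.018]
hold 25.65 [588.82 165.34  93.16] [-2.28 -0.49 11.69] [-0.096  0.543 -0.005]
hold 25.82 [588.86 165.35  93.18] [-2.38 -0.09 11.23] [-0.076  0.52   0.021]
hold 25.98 [588.82 165.33  93.14] [-2.27 -0.29 11.87] [-0.097  0.535 -0.012]
hold 26.15 [588.83 165.33  93.16] [-2.22  0.09 11.61] [-0.083  0.563 -0.014]
hold 26.32 [588.83 165.35  93.14] [-2.22 -0.24 11.26] [-0.089  0.556  0.024]
hold 26.48 [588.84 165.36  93.16] [-2.48 -0.52 11.66] [-0.11   0.545 -0.007]
hold 26.65 [588.8  165.35  93.1 ] [-2.42 -0.64 11.48] [-0.104  0.535  0.031]
```

Run:
```python
from h import *
move_l([587.3,165.0,90.4],speed=5)
for i in range(7): av('hold',4)
move_l([588.3,165.15,96],speed=12);av('up')
move_l([588.4,165.2,112],speed=25);av('up')
move_l([588.4,165.2,142],speed=50);av('out')
```

```text
hold 27.07 [588.73 165.32  93.1 ] [-1.81 -0.18 11.36] [-0.045  0.458  0.007]
hold 27.23 [588.73 165.3   93.08] [-2.07 -0.47 11.48] [-0.089  0.47   0.015]
hold 27.4 [588.74 165.33  93.08] [-2.13 -0.38 11.41] [-0.064  0.457 -0.006]
hold 27.57 [588.74 165.29  93.09] [-2.12 -0.25 11.61] [-0.051  0.48   0.001]
hold 27.73 [588.74 165.3   93.1 ] [-2.04 -0.37 11.27] [-0.029  0.439  0.006]
hold 27.9 [588.75 165.3   93.1 ] [-1.85 -0.17 11.57] [-0.038  0.437 -0.008]
hold 28.07 [588.72 165.33  93.07] [-1.96 -0.68 12.06] [-0.062  0.45   0.007]
up 28.9 [588.36 165.15  95.8 ] [ 1.37 -0.03  1.39] [ 0.06  -0.26  -0.003]
up 29.9 [588.13 165.15 111.75] [ 0.08  0.32 -2.01] [ 0.002 -0.007 -0.011]
out 30.86 [587.99 165.13 141.42] [ 0.19 -0.09 -1.64] [-0.019  0.015 -0.018]
```

Run:
```python
from h import *
move_l([588.4,165.2,165],speed=80)
move_l([554.5,-114.1,165],speed=150);wait(.3);st('over')
move_l([554.5,-114.1,135],speed=60);wait(.3);s=st('pre')
c=snap('side','side5');print(proj(c,s['eef_pos']-[0,0,62.2]))
cv2.imwrite('pics/z7.png',cv2.resize(c['image'][190:290,217:317,::-1],(600,600),interpolation=cv2.INTER_CUBIC))
```

```text
over 33.62 [ 554.55 -113.83  165.  ] [ 0.43 -0.9  -0.8 ] [ 0.   -0.03 -0.  ] 18.75
pre 34.58 [ 554.85 -114.2   135.51] [-0.17  0.08 -1.77] [-0.02 -0.02 -0.01] 18.58
[266.41340502 250.83749624]
```

View pics/z7.png

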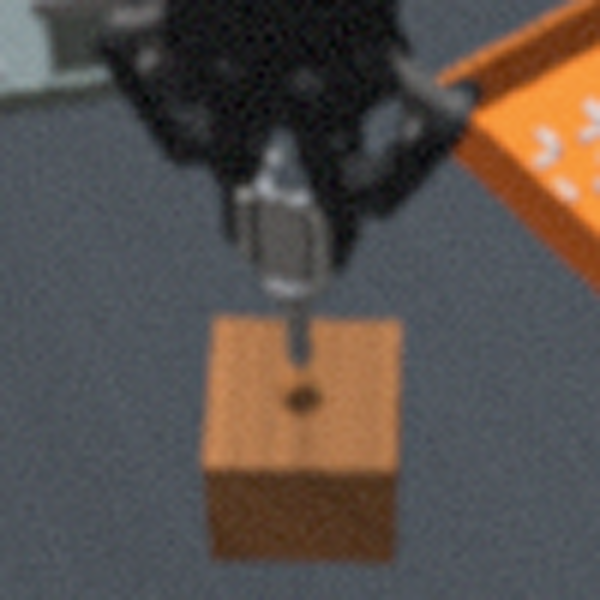

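The tip at (266.6,250.5) is straight above the stand hole at (267,256), and the punch is upright. I'll lower it with force sensing.

Run:
```python
from h import *
x,y=554.5,-114.1
for z,v in((115,40),(100,25),(85,25),(74,20)):
    hit=move_l([x,y,z],speed=v,until_force=4);s=st((z,hit))
    if hit:break
av('e')
```

```text
(115, False) 35.27 [ 554.33 -114.04  114.75] [-0.23  0.15 -1.69] [ 0.01 -0.02  0.02] 18.71
(100, False) 36.02 [ 554.5  -114.1    99.97] [-0.84 -0.55 -1.75] [0.04 0.04 0.02] 18.91
(85, False) 36.77 [ 554.5  -114.09   84.95] [ 0.12  0.53 -1.77] [ 0.06  0.01 -0.02] 19.1
(74, False) 37.48 [ 554.49 -114.11   73.94] [-0.68 -0.56 -1.5 ] [ 0.03  0.   -0.01] 18.88
e 37.68 [ 554.63 -114.17   74.17] [ 0.09 -0.21 -1.78] [-0.017  0.015 -0.004]
```

Run:
```python
from h import *
x,y=554.5,-114.1
hit=move_l([x,y,67],speed=6,until_force=4);st(hit);f,_=av('s')
gripper_to(19.5,20);av('soft')
gripper_to(30,20);av('rel')
gripper_to(50);wait(.2)
move_l([x,y,130],speed=100);move_l([x-0,y,200],speed=150)
goto([430,-330,260],quat(np.radians(-46)));st('away')
snap('top','top6');c=snap('side','side6')
a=cv2.resize(load('top6')['image'][210:285,290:365,::-1],(390,390),interpolation=cv2.INTER_CUBIC)
b=cv2.resize(c['image'][220:295,230:305,::-1],(390,390),interpolation=cv2.INTER_CUBIC)
cv2.imwrite('pics/z8.png',np.hstack([a,b]))
```

```text
True 38.38 [ 554.5  -114.11   70.35] [ 0.31 -1.04  3.96] [0.01 0.02 0.03] 19.13
s 38.59 [ 554.5  -114.1    70.33] [ 0.22 -0.48  5.66] [0.013 0.017 0.009]
soft 39.02 [ 554.49 -114.11   70.19] [ 0.57 -0.21  5.6 ] [-0.012 -0.069  0.   ]
rel 39.49 [ 552.58 -113.43   68.37] [-0.32 -0.11  0.19] [-0.006 -0.005  0.001]
away 42.41 [ 430.09 -328.97  258.92] [-0.14 -0.84 -0.29] [-0.01 -0.02 -0.06] 50.2
```

View pics/z8.png

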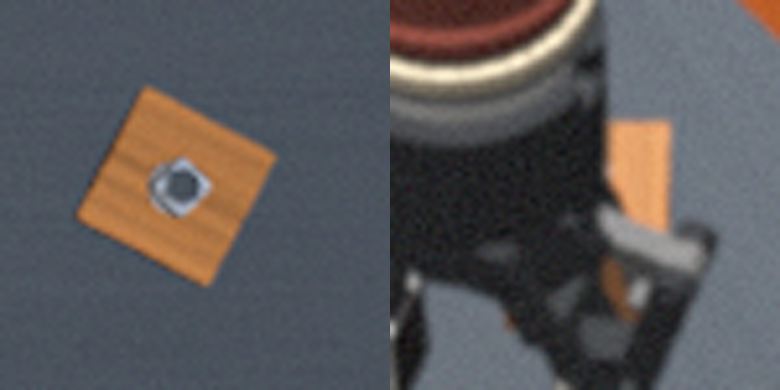

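View pics/top6.png

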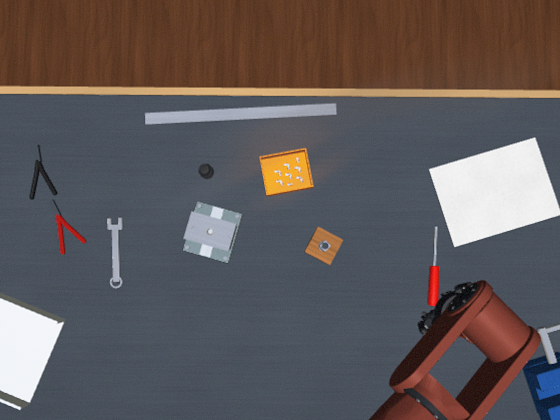

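From above, the punch stands in its stand at (325,245) as before and the bystanders are where they were. I'll clear the side view and compare the pictures with the first ones.

Run:
```python
from h import *
goto_joints([-1.46,0.217,1.613,0,1.311,-0.112]);wait(.2)
for n in('top','side'):
    c=snap(n,n+'7');d=cv2.absdiff(c['image'],load(n+'0')['image']).max(2)
    d=cv2.medianBlur(d,3);ys,xs=np.where(d>35);print(n,len(xs),list(zip(xs,ys))[:25])
st('end')
b=[cv2.resize(load(f)['image'][220:295,230:305,::-1],(390,390),interpolation=cv2.INTER_CUBIC) for f in('side0','side7')]
cv2.imwrite('pics/z9.png',np.hstack(b))
```

```text
top 7 [(np.int64(326), np.int64(240)), (np.int64(325), np.int64(241)), (np.int64(326), np.int64(241)), (np.int64(327), np.int64(241)), (np.int64(326), np.int64(242)), (np.int64(327), np.int64(242)), (np.int64(327), np.int64(243))]
side 26 [(np.int64(24), np.int64(375)), (np.int64(0), np.int64(377)), (np.int64(27), np.int64(385)), (np.int64(29), np.int64(389)), (np.int64(29), np.int64(391)), (np.int64(30), np.int64(391)), (np.int64(29), np.int64(392)), (np.int64(30), np.int64(392)), (np.int64(29), np.int64(393)), (np.int64(30), np.int64(393)), (np.int64(31), np.int64(393)), (np.int64(30), np.int64(394)), (np.int64(31), np.int64(394)), (np.int64(32), np.int64(398)), (np.int64(34), np.int64(404)), (np.int64(34), np.int64(405)), (np.int64(35), np.int64(405)), (np.int64(34), np.int64(406)), (np.int64(35), np.int64(406)), (np.int64(36), np.int64(410)), (np.int64(37), np.int64(410)), (np.int64(36), np.int64(411)), (np.int64(37), np.int64(411)), (np.int64(37), np.int64(412)), (np.int64(39), np.int64(419))]
end 44.31 [ 139.14 -609.56  231.64] [-0.38  0.15  0.65] [ 0.02 -0.01 -0.04] 49.99
```

View pics/z9.png

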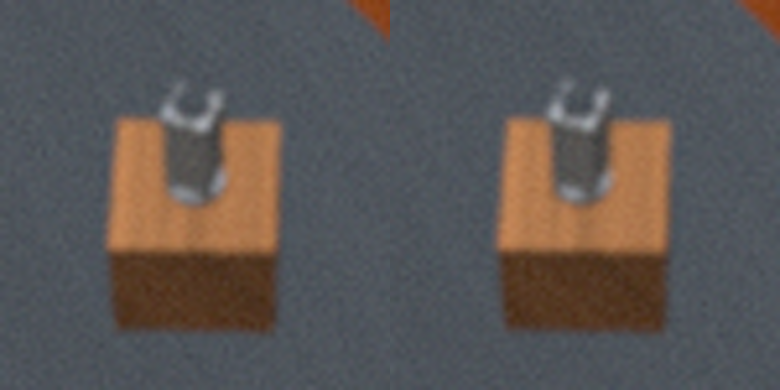

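The before and after side views show the punch standing at the same height and upright, with the stand in the same place. The only other differences are at the arm itself (lower left edge). I'm handing in.

```bash
python3 -c "
from workcell import *
job_done()"
```

```text
the job is handed in; nothing more can be done
```

The punch pressed the tag and is back in its stand, upright and fully down. I handed the job in at about 44 s of the 67 s allowed.

- **Entry:** The first descent touched the guide's chamfer on one side with about 4 N. I then found the hole's centre by feel.
- **Press:** The final push was about 13.5 N on the tag, counting the punch's weight, held for more than 2.5 s. The highest average I read was about 14.5 N.
- **First settling too low:** Before that, the push had settled at about 11.6 N for about a second. I went further down without lifting, so the tag saw one long push that rose in stages.
- **Side force:** It was about 2 N against the guide while pressing, because the arm gives slightly under load.
- **Lift and return:** The punch came out without noticeable drag. It seated at the same tool height as when I picked it up, 70.3 mm against 70.2 mm, and I released it there.
- **Last checks:** Before-and-after pictures show the tray, screwdriver, wrench and plug unmoved. The only change is a shift of about a millimetre or less of the punch within its hole's play. On release, the unloaded arm settled about 2 mm sideways, and the punch still stood upright afterwards.

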